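# Turn the apple to the colour meter and take the reading

### The arm

A 7-joint arm with a two-finger parallel gripper is mounted at the origin on the work surface. World frame = base frame: x ahead of the robot, y to its left, z up, the work surface at z = 0. Lengths are in m, angles in rad, forces in N, time in s.
With the tool pointing down it reaches from about 0.4 to 0.85 m from the base axis. Payload 10.4 kg.
Tool frame: the origin (TCP) lies on the mounting face of the last link; the fingertips stand r.tips_ahead ahead of it and the grasp point (between the pads) lies 164 mm ahead of it (r.tips_ahead is the distance from the TCP to the fingertips, in m); z points along the fingers, y is the line along which they close (so a half turn about z gives the same grasp; the last joint's range is limited). The gripper opens to 87 mm and grips with 3 to 60 N. Pads are 19 mm wide; open, the fingers measure 117 mm over their backs; the gripper's body (75 mm by 190 mm) begins 51 mm behind the grasp point.
Start: joints at [1.178, 0.332, -0.065, 1.46, 0.022, 1.35, -0.088], TCP at [0.226, -0.583, 0.405] pointing down, gripper open.
Joint ranges: [-2.6, 2.6], [-0.5, 2.12], [-1.47, 1.34], [0.16, 2.42], [-1.27, 4.41], [0.06, 2.06], [-2.6, 2.6]. Speed limits (rad/s): [2.22, 2.22, 2.79, 2.79, 3.14, 3.14, 3.14].

### API

Orientations are given as a unit quaternion [x, y, z, w].
In Python, from bench import telemetry, imaging, job, r gives the robot as it stands.
- The arm moves only by the tool move_arm, never from a script. Its argument "steps" is a list of rows, each an object of numbers: "dx", "dy", "dz": the shift along the tool's x, y, z in cm; "spin": the turn about the tool's z in rad. In form: [{"dx": .., "dy": .., "dz": .., "spin": ..}, ...]. A call has 1 to 12 rows; each row shifts and turns the commanded pose from where the row before left it, along the tool's axes as they then stand; what a row does not reach is not made up. A row lasts 1/10 s, in which the tool goes at most 50 mm and 8.59 degrees, less where a joint would pass 70% of its speed; a pose out of reach is approached as far as the arm can. A call with a gripper value outside its range is refused whole. "claw" is the finger opening in cm, from 0 to 8.7, set as the call begins (left out, the last holds). The fingers move at their own pace and stop on an object; "squeeze" is the grip in N (left out, the last holds). Time passes only in rows, so rows that do not move let the fingers close. It gives the time, the measured TCP pose, the force, the opening and the grip force at its end, in the units of the state.
- telemetry.read_state(): the state, without advancing time (a new reading comes with each control period).
- imaging.camera(name): name is "side" or "top" or "wrist"; returns a dict with "img" (420x560x3 uint8, red, green, blue), "camera_matrix" (3x3 intrinsics, pixels), "R" (3x3) and "t" (3): a world point X has camera coordinates R X + t. Camera axes: x right, y down, z forward; pixel columns grow to the right and rows downward; lengths in m; the calibration is good to about 2 mm. A picture is of the moment at which its call begins. There is no depth.
- job.close_job(): hands the job in; it is judged then, once.
The state is a dict: "time": time; "joint_positions": joint angles; "joint_vel": joint speeds; "joint_torque": joint torques, N m; "ee_pos": TCP position; "eef_rot": TCP orientation; "ft_force": force on the tool from outside, world axes, zero at the start; "torque": the same for the moment, N m; "width": finger opening in m; "grip_force": force on a finger pad.
Only numpy, scipy, OpenCV 4.12 (cv2) and the standard library are available. Lean on these libraries where they do the work, as an engineer would, in place of code of your own. Each camera call takes 0.05 s, during which the arm holds its last target. There are 200 camera calls.

### The job

Push an arm of the turntable's three-armed star handle round with a fingertip until the whole apple on the turntable stands still, squarely in front of the round window of the colour meter; then press the button on top of the meter all the way down once the apple is there, and let it go. Do not touch or lift what lies in the dishes, do not touch the plate that carries the dishes, do not press the button early, and leave everything else on the table where it is.

Things in the scene. Friction and masses are not known exactly. Their poses are not given: they have to be found in the camera images.
- base: low round grey foot of the turntable, 190 mm across, fixed; origin on the table under the turntable's axis; its +y axis points from the axis to the colour meter
- turntable: steel column with a three-armed star handle on top; turns endlessly either way about its z axis. Stiff: about 2 to 4 N at 75 mm radius turns it, and it stops when the push stops. Origin on the axis at table height; the frame turns with it. Arms: level round steel bars 12 mm thick, 154 mm above the table, at 60, 180 and 300 degrees from its x axis, each ending in a 22 mm black ball at 102 mm radius
- star_arm0 (a point): point on the centre line of the star arm at 60 degrees, 75 mm from the axis, 154 mm above the table. The black hub cap in the middle is 46 mm across, 140 to 168 mm above the table
- star_arm1 (a point): the same point on the star arm at 180 degrees
- star_arm2 (a point): the same point on the star arm at 300 degrees
- plate: round aluminium plate, 344 mm across, top 36 mm above the table, fixed to the column and turning with it; carries three shallow white dishes (78 mm across, rim 50 mm above the table, floor 40 mm above the table) centred 130 mm from the axis. Dishes at 0, 120 and 240 degrees from its x axis, between the star's arms. Origin and axes as the turntable's. Not to be touched
- apple_center (a point): centre of the whole green apple, 74 mm across and 68 mm high, standing loose in one of the dishes, its top 108 mm above the table; the point is 34 mm above its underside; z points up through its stalk. Not to be touched
- apple: the same whole apple; origin at the centre of its underside
- half: half of a green apple, 72 mm across and 31 mm high, lying loose, pale cut face up, in another dish; origin at its underside. Not to be touched
- puck: flat white calibration disc, 64 mm across and 16 mm high, loose in the third dish; origin at its underside. Not to be touched
- window (a point): centre of the round window at the end of the 44 mm wide black snout of the colour meter, 74 mm above the table. The meter is a fixed white box 130 mm wide (x), 120 mm deep (y) and 125 mm high beside the plate. The window looks along this frame's -y, straight at the turntable's axis, about 170 to 185 mm away
- button (a joint): round black push button on top of the meter, 30 mm across: 0 when up, 0.006 (m) fully down; about 5 N presses it fully, and a spring brings it back up
- button_top (a point): centre of the button's top face, about 147 mm above the table when up; the button is pressed straight down
- beaker: bystander: open clear cup, 60 mm across, 85 mm high, beside the meter; origin at its underside
- apple2: bystander: another whole apple, 70 mm across, standing on the table itself; origin at its underside
- jar: bystander: lidded glass jar, 56 mm across, 85 mm high; origin at its underside
- wedge: bystander: thick apple slice, 66 mm across, 24 mm high; origin at its underside
- spatula: bystander: spatula 200 mm long lying along its x axis
- loupe: bystander: black eyepiece, 34 mm across, 42 mm high; origin at its underside
Things that resemble listed ones, but are neither listed nor needed, are in the scene too. What is shaped like the part that bears window but blue or green is not meant.

How it is judged:
By the outcome, as a careful person would: the job done as asked, in the order asked, and still so for the second after the job is handed in, with the robot touching nothing.
It also fails if it takes over 45 s, if anything falls off the work surface, if the arm or the gripper's body presses on something with over 40 N, if the wrist force passes 120 N, or if a joint passes its speed limit or range.

## Working session

There is one attempt and no reset: what is moved stays moved. The work goes in short steps, Python scripts to look and compute and a tool call to move; the robot and the scene stay as the last step left them, time stands still between calls to the robot, and variables do not carry over. Pictures are saved under pics/ and viewed, at most 10 in all, crops included, and the job is handed in when it is done.

Besides the shell and the picture viewer there is one more tool, called after "Emit:" in YAML: its name, and indented under it one key for each argument. move_arm: Moves the arm, as the interface text tells. Its arguments: {"type":"object","properties":{"steps":{"type":"array","items":{"type":"object","properties":{"dx":{"type":"number"},"dy":{"type":"number"},"dz":{"type":"number"},"spin":{"type":"number"}}}},"claw":{"type":"number"},"squeeze":{"type":"number"}},"required":["steps"]}

```bash
mkdir -p pics; ls; python3 - <<'E'
from bench import telemetry, imaging, job, r
import cv2, numpy as np
s=telemetry.read_state(); print(s, r.tips_ahead)
for n in("top","side"):
    c=imaging.camera(n); cv2.imwrite(f"pics/{n}0.png",c["img"][:,:,::-1]); np.savez(f"pics/{n}0.npz",**c)
    print(n,c["camera_matrix"],-c["R"].T@c["t"])
E
```

```text
pics
{'time': 0.0, 'joint_positions': array([ 1.17843332,  0.33287752, -0.06472438,  1.46095118,  0.02159433,
        1.34987698, -0.08852025]), 'joint_vel': array([ 4.94132425e-04, -3.37472447e-06, -1.34453905e-04, -9.06567400e-04,
       -1.76202476e-04, -1.14121405e-03, -1.43772846e-03]), 'joint_torque': array([-1.38246352e-03, -6.23231864e+01,  2.38508976e-02, -3.89882183e+01,
       -6.12425990e-02,  3.98320542e-02,  1.94622689e-04]), 'ee_pos': array([ 0.22584442, -0.58263171,  0.40394557]), 'eef_rot': array([ 9.82955703e-01,  1.83841190e-01, -1.55658432e-04, -6.91517896e-04]), 'ft_force': array([-0.1341561 ,  0.02089529,  0.87877816]), 'torque': array([ 0.02455478,  0.00871953, -0.03657045]), 'grip_force': 0.0, 'width': 0.0868913475285178} 0.1822
top [[392.84422304   0.         272.35462184]
 [  0.         392.84422304 214.49161397]
 [  0.           0.           1.        ]] [0.31071679 0.06871083 0.98757066]
side [[421.65104452   0.         275.32587896]
 [  0.         421.65104452 210.78518296]
 [  0.           0.           1.        ]] [0.02676467 0.65071939 0.87798269]
```

View pics/top0.png

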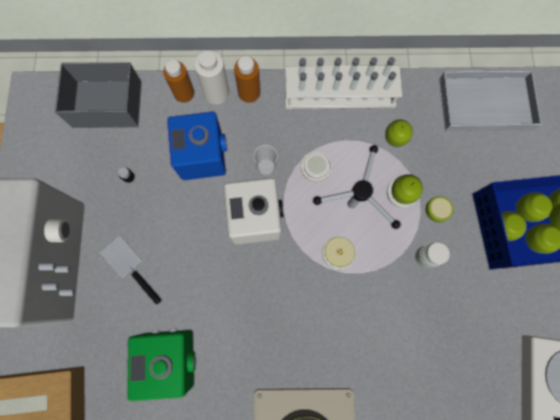

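View pics/side0.png

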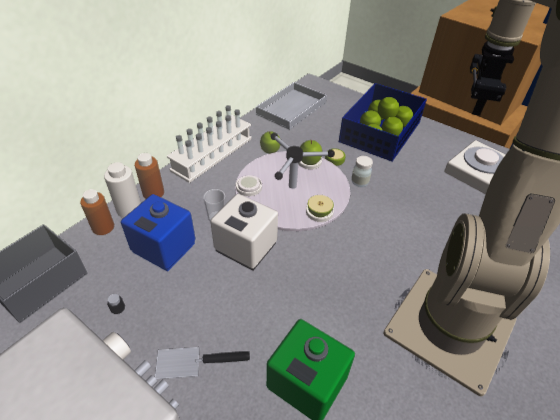

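The top view shows these things:
- Meter candidates: white at (253,212) with a black snout at (282,208), blue at (196,145) and green at (160,366). I choose white.
- Apple candidates: whole apple in a dish on the plate at (407,189), a bystander at (400,132), and several in the crate. I choose (407,189).
- Star hub at (362,190), with balls at (374,149), (317,201) and (396,224).

```bash
cat > h.py <<'E'
import numpy as np, cv2
from bench import imaging, telemetry
def load(n): return dict(np.load(f"pics/{n}.npz"))
def ray(c,uv,z):
    d=c["R"].T@np.linalg.solve(c["camera_matrix"],[uv[0],uv[1],1.]); o=-c["R"].T@c["t"]
    return o+d*(z-o[2])/d[2]
def proj(c,X):
    p=c["camera_matrix"]@(c["R"]@np.asarray(X)+c["t"]); return p[:2]/p[2]
def blobs(c,mask,box,amin=15):
    m=np.zeros(mask.shape,np.uint8); x0,y0,x1,y1=box; m[y0:y1,x0:x1]=mask[y0:y1,x0:x1]
    n,l,st,ce=cv2.connectedComponentsWithStats(m); return [(ce[i].round(1),st[i].tolist()) for i in range(1,n) if st[i,4]>=amin]
E
python3 - <<'E'
from h import *
c=load("top0"); im=c["img"].astype(int); dark=(im.max(2)<60).astype(np.uint8)
for b in blobs(c,dark,(225,130,430,280)): print("dark",b, ray(c,b[0],.154)[:2].round(4))
hsv=cv2.cvtColor(c["img"],cv2.COLOR_RGB2HSV); g=((hsv[...,1]>130)&(hsv[...,0]>25)&(hsv[...,0]<60)).astype(np.uint8)
for b in blobs(c,g,(290,110,460,280)): print("green",b, ray(c,b[0],.074)[:2].round(4))
pl=((im[...,0]-im[...,1]>4)&(im.min(2)>140)).astype(np.uint8)
for b in blobs(c,pl,(270,130,430,280),500): print("plate",b)
print("x/y per px",ray(c,(362,190),.154),ray(c,(363,190),.154))
v=np.kron(c["img"][130:280,225:435,::-1],np.ones((1,1,1),np.uint8))
cv2.imwrite("pics/crop.png",cv2.resize(v,None,fx=3.8,fy=3.8,interpolation=cv2.INTER_CUBIC))
E
```

```text
dark (array([373.2, 148.3]), [370, 146, 7, 6, 32]) [ 0.6481 -0.1612]
dark (array([361.9, 190.5]), [353, 181, 19, 20, 297]) [ 0.5494 -0.1298]
dark (array([316.6, 200. ]), [314, 197, 7, 7, 39]) [ 0.5287 -0.0293]
dark (array([257.7, 203.6]), [252, 198, 13, 12, 120]) [0.5217 0.0998]
dark (array([280.1, 203.8]), [279, 200, 3, 9, 23]) [0.5208 0.0508]
dark (array([395.4, 224. ]), [392, 221, 8, 7, 43]) [ 0.4735 -0.1978]
green (array([398.7, 132.8]), [386, 120, 26, 26, 513]) [ 0.7211 -0.2496]
green (array([407. , 188.9]), [393, 176, 29, 27, 638]) [ 0.5753 -0.2581]
green (array([433.4, 213.3]), [427, 198, 24, 24, 114]) [ 0.5143 -0.316 ]
x/y per px [ 0.5505313  -0.13013587  0.154     ] [ 0.5505109  -0.13233959  0.154     ]
```

View pics/crop.png

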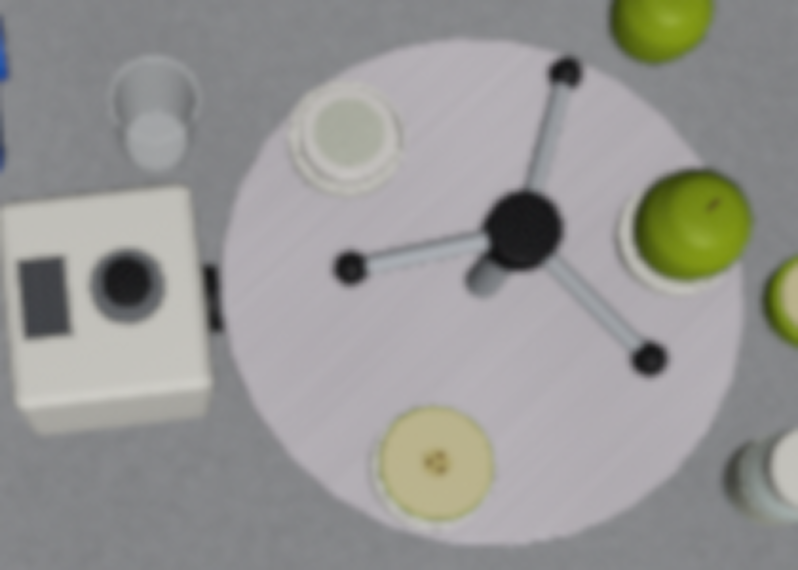

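The crop confirms the choices: white box with a black snout at crop (213,297), button at (127,283), whole apple at (692,225) in its dish. The axis is near (0.550,-0.129). The arms are at about -18, 102 and 222°, the apple at -78°, and the meter direction is about 96.6°, so I need roughly 175° counter-clockwise. I'll align the tool with the world axes, close the fingers and approach behind the 222° arm.

Emit:
move_arm:
  steps:
    - {"spin": 0.123}
    - {"spin": 0.123}
    - {"spin": 0.124}
    - {"dx": 2,"dy": -3.6}
    - {"dx": 2,"dy": -3.6}
    - {"dx": 2,"dy": -3.6}
    - {"dx": 2,"dy": -3.6}
    - {"dx": 2,"dy": -3.6}
    - {"dx": 2,"dy": -3.6}
    - {"dx": 2,"dy": -3.6}
    - {"dx": 2,"dy": -3.6}
    - {"dx": 2,"dy": -3.6}
  claw: 0

```text
$.steps[0]: bad value
```

```bash
python3 - <<'E'
from h import *
c=load("top0"); O=np.array([225,130])
k=lambda p,z: ray(c,np.array(p)/3.8+O,z)[:2]
A=np.array([.5501,-.1294])
P=[k(p,.125) for p in((0,205),(187,187),(210,380),(18,405))]
r_=(P[1]+P[2])/2; l_=(P[0]+P[3])/2; d=(l_-r_)/np.linalg.norm(l_-r_); e=P[1]-P[2]
print(np.round(P,4),"ydir",np.degrees(np.arctan2(d[1],d[0])),"edge",np.degrees(np.arctan2(e[1],e[0])),np.linalg.norm(e),np.linalg.norm(l_-r_))
b=ray(c,(257.7,203.6),.147)[:2]
for n,q in(("btn",b),("box",(l_+r_)/2),("front",r_),("snout",k((215,297),.09))):
    v=q-A; print(n,q.round(4),np.degrees(np.arctan2(v[1],v[0])).round(2),np.linalg.norm(v).round(4))
E
```

```text
[[0.5762 0.1757]
 [0.5865 0.0629]
 [0.4679 0.0506]
 [0.4541 0.1631]] ydir 96.11103335640537 edge 5.931296084986708 0.11919817150382712 0.11327923501195822
btn [0.5235 0.1001] 96.61 0.231
box [0.5212 0.1131] 96.81 0.2442
front [0.5272 0.0568] 97.02 0.1876
snout [0.5264 0.0461] 97.7 0.1771
```

Emit:
move_arm:
  steps:
    - {"dx": 0,"dy": 0,"dz": 0,"spin": 0.123}
    - {"dx": 0,"dy": 0,"dz": 0,"spin": 0.123}
    - {"dx": 0,"dy": 0,"dz": 0,"spin": 0.124}
    - {"dx": 2,"dy": -3.6,"dz": 0,"spin": 0}
    - {"dx": 2,"dy": -3.6,"dz": 0,"spin": 0}
    - {"dx": 2,"dy": -3.6,"dz": 0,"spin": 0}
    - {"dx": 2,"dy": -3.6,"dz": 0,"spin": 0}
    - {"dx": 2,"dy": -3.6,"dz": 0,"spin": 0}
    - {"dx": 2,"dy": -3.6,"dz": 0,"spin": 0}
    - {"dx": 2,"dy": -3.6,"dz": 0,"spin": 0}
    - {"dx": 2,"dy": -3.6,"dz": 0,"spin": 0}
    - {"dx": 2,"dy": -3.6,"dz": 0,"spin": 0}
  claw: 0

```text
time: 1.3
ee_pos: [0.4064, -0.2571, 0.4046]
eef_rot: [1.0, -0.0, -0.0, 0.0]
ft_force: [1.3, -1.5, 0.0]
width: 0.0023
grip_force: 0.0
```

Emit:
move_arm:
  steps:
    - {"dx": 2.2,"dy": -3.7,"dz": 0,"spin": 0}
    - {"dx": 2.2,"dy": -3.7,"dz": 0,"spin": 0}
    - {"dx": 2.2,"dy": -3.7,"dz": 0,"spin": 0}
    - {"dx": 0,"dy": 0,"dz": 0,"spin": 0}
    - {"dx": 0,"dy": 0,"dz": 2,"spin": 0}
    - {"dx": 0,"dy": 0,"dz": 2,"spin": 0}
    - {"dx": 0,"dy": 0,"dz": 2,"spin": 0}
    - {"dx": 0,"dy": 0,"dz": 2,"spin": 0}
    - {"dx": 0,"dy": 0,"dz": 0,"spin": 0}
    - {"dx": 0,"dy": 0,"dz": 0,"spin": 0}

```text
time: 2.3
ee_pos: [0.4719, -0.1481, 0.325]
eef_rot: [1.0, -0.0, -0.0, -0.0]
ft_force: [-0.1, 0.0, 0.0]
width: 0.0003
grip_force: 0.0
```

```bash
python3 - <<'E'
from h import *
print(telemetry.read_state()["ft_force"])
c=imaging.camera("side"); p=proj(c,[.55,-.129,.15]).astype(int);print(p)
v=c["img"][max(p[1]-75,0):p[1]+75,p[0]-100:p[0]+100,::-1]
cv2.imwrite("pics/s1.png",cv2.resize(v,None,fx=3.5,fy=3.5,interpolation=cv2.INTER_CUBIC))
# push path (TCP-centre) : finger angles, radius 72 mm, world cm
A=np.array([55.01,-12.94]); hx,hy=.95,1.5
prev=None
for a in range(222,400,12):
    t=np.radians(a); u=np.array([np.cos(t),np.sin(t)]); n=np.array([-u[1],u[0]])
    s=.6+hx*abs(n[0])+hy*abs(n[1]); q=A+7*u-s*n
    if prev is not None: print(a,q.round(2),"step",(q-prev).round(2))
    else: print(a,q.round(2))
    prev=q
E
```

```text
[-0.14037186  0.03237706  0.00249661]
[293 155]
222 [ 48.24 -15.88]
234 [ 49.08 -17.28] step [ 0.84 -1.4 ]
246 [ 50.26 -18.49] step [ 1.19 -1.21]
258 [ 51.75 -19.4 ] step [ 1.49 -0.91]
270 [ 53.46 -19.94] step [ 1.71 -0.54]
282 [ 54.66 -20.17] step [ 1.2  -0.23]
294 [ 55.96 -20.18] step [ 1.29 -0.01]
306 [ 57.3  -19.93] step [1.35 0.25]
318 [ 58.64 -19.37] step [1.34 0.56]
330 [ 59.89 -18.5 ] step [1.25 0.87]
342 [ 60.95 -17.31] step [1.07 1.19]
354 [ 61.74 -15.85] step [0.79 1.46]
366 [ 62.2  -14.39] step [0.46 1.46]
378 [ 62.38 -12.98] step [0.18 1.4 ]
390 [ 62.26 -11.5 ] step [-0.13  1.49]
```

View pics/s1.png

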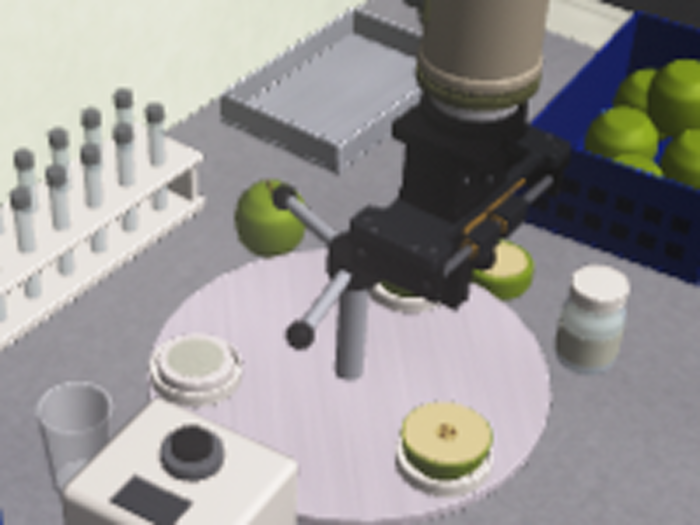

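The side crop shows the gripper closed and free beside the hub, with all dishes in place. Starting the push.

Emit:
move_arm:
  steps:
    - {"dx": 0.5,"dy": 0.55,"dz": 0,"spin": 0}
    - {"dx": 0.55,"dy": 0.55,"dz": 0,"spin": 0}
    - {"dx": 0.42,"dy": 0.7,"dz": 0,"spin": 0}
    - {"dx": 0.42,"dy": 0.7,"dz": 0,"spin": 0}
    - {"dx": 0.6,"dy": 0.6,"dz": 0,"spin": 0}
    - {"dx": 0.6,"dy": 0.6,"dz": 0,"spin": 0}
    - {"dx": 0.75,"dy": 0.46,"dz": 0,"spin": 0}
    - {"dx": 0.75,"dy": 0.46,"dz": 0,"spin": 0}
    - {"dx": 0.85,"dy": 0.27,"dz": 0,"spin": 0}
    - {"dx": 0.85,"dy": 0.27,"dz": 0,"spin": 0}
    - {"dx": 0.6,"dy": 0.11,"dz": 0,"spin": 0}
    - {"dx": 0.6,"dy": 0.11,"dz": 0,"spin": 0}

```text
time: 3.55
ee_pos: [0.5473, -0.2018, 0.3246]
eef_rot: [1.0, -0.0, -0.0, 0.0]
ft_force: [-4.3, 1.3, 0.4]
width: 0.0007
grip_force: 1.8
```

```bash
cat > ang.py <<'E'
from h import *
import sys
c=imaging.camera("top"); A=np.array([.5501,-.1294])
im=c["img"]; dark=(im.max(2)<60).astype(np.uint8); hsv=cv2.cvtColor(im,cv2.COLOR_RGB2HSV)
g=((hsv[...,1]>130)&(hsv[...,0]>25)&(hsv[...,0]<60)).astype(np.uint8)
def pr(n,q):
    v=q[:2]-A; print(n,q[:2].round(4),"ang",np.degrees(np.arctan2(v[1],v[0])).round(1),"r",np.hypot(*v).round(4))
for b in blobs(c,dark,(285,130,430,280)):
    if b[1][4]<60: pr("ball",ray(c,b[0],.154))
for b in blobs(c,g,(284,140,425,270),60): print(b[1],end=" "); pr("green",ray(c,b[0],.074))
cv2.imwrite(f"pics/{sys.argv[1]}.png",im[:,:,::-1]); np.savez(f"pics/{sys.argv[1]}.npz",**c)
E
python3 ang.py t1
```

```text
ball [ 0.6263 -0.0611] ang 41.9 r 0.1023
ball [ 0.4525 -0.0971] ang 161.7 r 0.1028
[356, 140, 27, 23, 527] green [ 0.6743 -0.1724] ang -19.1 r 0.1314
[388, 140, 21, 6, 93] green [ 0.6966 -0.2447] ang -38.2 r 0.1864
```

The arm follows exactly as computed, with the pushed arm at 281.8°. Continuing.

Emit:
move_arm:
  steps:
    - {"dx": 0.65,"dy": 0,"dz": 0,"spin": 0}
    - {"dx": 0.65,"dy": 0,"dz": 0,"spin": 0}
    - {"dx": 0.67,"dy": -0.12,"dz": 0,"spin": 0}
    - {"dx": 0.67,"dy": -0.12,"dz": 0,"spin": 0}
    - {"dx": 0.67,"dy": -0.28,"dz": 0,"spin": 0}
    - {"dx": 0.67,"dy": -0.28,"dz": 0,"spin": 0}
    - {"dx": 0.62,"dy": -0.43,"dz": 0,"spin": 0}
    - {"dx": 0.62,"dy": -0.43,"dz": 0,"spin": 0}
    - {"dx": 0.53,"dy": -0.6,"dz": 0,"spin": 0}
    - {"dx": 0.53,"dy": -0.6,"dz": 0,"spin": 0}
    - {"dx": 0.4,"dy": -0.73,"dz": 0,"spin": 0}
    - {"dx": 0.4,"dy": -0.73,"dz": 0,"spin": 0}

```text
time: 4.8
ee_pos: [0.6181, -0.1579, 0.3248]
eef_rot: [1.0, -0.0, 0.0, 0.0]
ft_force: [-2.7, -2.0, 0.2]
width: 0.0005
grip_force: 1.5
```

Emit:
move_arm:
  steps:
    - {"dx": 0.23,"dy": -0.73,"dz": 0,"spin": 0}
    - {"dx": 0.23,"dy": -0.73,"dz": 0,"spin": 0}
    - {"dx": 0.09,"dy": -0.7,"dz": 0,"spin": 0}
    - {"dx": 0.09,"dy": -0.7,"dz": 0,"spin": 0}
    - {"dx": -0.04,"dy": -0.5,"dz": 0,"spin": 0}
    - {"dx": -0.05,"dy": -0.5,"dz": 0,"spin": 0}
    - {"dx": -0.04,"dy": -0.3,"dz": 0,"spin": 0}
    - {"dx": 0,"dy": 0,"dz": 0,"spin": 0}

```text
time: 5.6
ee_pos: [0.6229, -0.1157, 0.325]
eef_rot: [1.0, 0.0, 0.0, -0.0]
ft_force: [0.1, -0.0, 0.3]
width: 0.0005
grip_force: 0.1
```

```bash
python3 ang.py t2
```

```text
ball [ 0.4654 -0.0723] ang 146.0 r 0.1021
[287, 183, 28, 28, 590] green [ 5.584e-01 -5.000e-04] ang 86.3 r 0.1292
```

Emit:
move_arm:
  steps:
    - {"dx": -0.04,"dy": -0.3,"dz": 0,"spin": 0}
    - {"dx": -0.05,"dy": -0.3,"dz": 0,"spin": 0}
    - {"dx": -0.06,"dy": -0.3,"dz": 0,"spin": 0}
    - {"dx": -0.06,"dy": -0.3,"dz": 0,"spin": 0}
    - {"dx": 0,"dy": 0,"dz": 0,"spin": 0}
    - {"dx": 0,"dy": 0,"dz": 0,"spin": 0}

```text
time: 6.25
ee_pos: [0.6208, -0.104, 0.3248]
eef_rot: [1.0, 0.0, 0.0, -0.0]
ft_force: [-0.3, 0.7, -0.3]
width: 0.0005
grip_force: 0.0
```

```bash
python3 ang.py t3
```

```text
ball [ 0.4568 -0.0876] ang 155.9 r 0.1023
[288, 192, 27, 28, 589] green [ 0.5368 -0.0007] ang 95.9 r 0.1294
```

Emit:
move_arm:
  steps:
    - {"dx": -0.02,"dy": -0.08,"dz": 0,"spin": 0}
    - {"dx": 0,"dy": 0,"dz": 0,"spin": 0}
    - {"dx": 0,"dy": 0,"dz": 0,"spin": 0}
    - {"dx": 0,"dy": 0.7,"dz": 0,"spin": 0}
    - {"dx": 0,"dy": 0.8,"dz": 0,"spin": 0}
    - {"dx": 0,"dy": 0,"dz": -2.5,"spin": 0}
    - {"dx": 0,"dy": 0,"dz": -3,"spin": 0}
    - {"dx": 0,"dy": 0,"dz": -2.5,"spin": 0}
    - {"dx": 0,"dy": 4,"dz": 0,"spin": 0}
    - {"dx": 0,"dy": 4,"dz": 0,"spin": 0}
    - {"dx": 0,"dy": 4,"dz": 0,"spin": 0}
    - {"dx": 0,"dy": 0,"dz": 0,"spin": 0}

```text
time: 7.5
ee_pos: [0.6187, -0.2472, 0.404]
eef_rot: [1.0, -0.005, -0.001, 0.002]
ft_force: [-0.0, -0.1, -0.5]
width: 0.0004
grip_force: 0.0
```

```bash
python3 ang.py t4; python3 - <<'E'
from h import *
c=imaging.camera("side"); t=load("top0"); np.savez("pics/s2.npz",**c)
im=c["img"]; dark=(im.max(2)<60).astype(np.uint8)
for b in blobs(c,dark,(205,130,340,265)): print(b)
for X in([.5235,.1001,.147],[.55,-.129,.168],[.5301,.042,.074]): print(X,proj(c,X).round(1))
v=im[120:270,200:360,::-1]
cv2.imwrite("pics/s2.png",cv2.resize(v,None,fx=4,fy=4,interpolation=cv2.INTER_CUBIC))
E
```

```text
ball [ 0.6329 -0.0693] ang 36.0 r 0.1024
ball [ 0.5595 -0.2317] ang -84.8 r 0.1027
ball [ 0.457  -0.0876] ang 155.8 r 0.1021
[288, 192, 27, 28, 591] green [ 0.5366 -0.0009] ang 96.0 r 0.1292
(array([312.2, 135.8]), [309, 134, 6, 6, 17])
(array([293.6, 153.8]), [287, 147, 15, 16, 188])
(array([256.6, 153.1]), [255, 150, 5, 6, 18])
(array([312.8, 175.6]), [310, 173, 7, 6, 33])
(array([246.8, 206.8]), [242, 203, 11, 9, 80])
(array([229.6, 257.4]), [216, 250, 28, 15, 31])
[0.5235, 0.1001, 0.147] [247.9 205.3]
[0.55, -0.129, 0.168] [294.3 150.3]
[0.5301, 0.042, 0.074] [260.9 211.8]
```

View pics/s2.png

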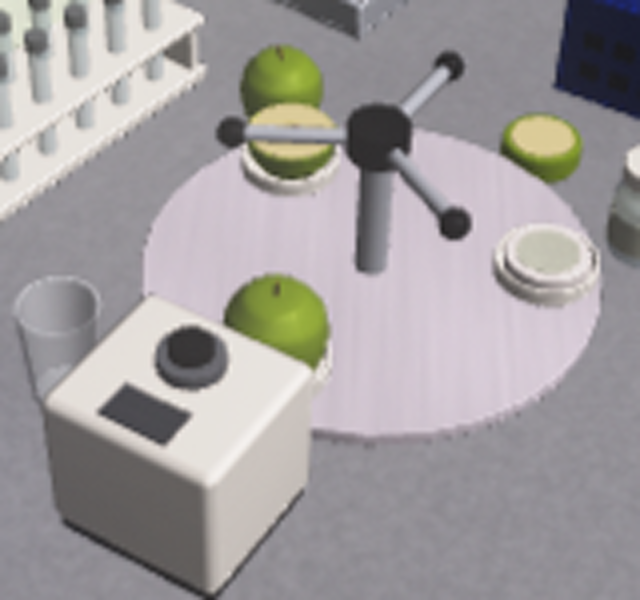

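The side crop shows the apple at (277,320) in front of the meter, the half under the arm, the puck at the right, and the bystanders unmoved. The dish is at about 95.7° and the target about 96.6°, so one small nudge more.

Emit:
move_arm:
  steps:
    - {"dx": 0,"dy": -4,"dz": 0,"spin": 0}
    - {"dx": 0,"dy": -4,"dz": 0,"spin": 0}
    - {"dx": 0,"dy": -4,"dz": 0,"spin": 0}
    - {"dx": 0,"dy": 0,"dz": 2.5,"spin": 0}
    - {"dx": 0,"dy": 0,"dz": 3,"spin": 0}
    - {"dx": 0,"dy": 0,"dz": 2.5,"spin": 0}
    - {"dx": 0,"dy": 0,"dz": 0,"spin": 0}
    - {"dx": 0,"dy": -0.8,"dz": 0,"spin": 0}
    - {"dx": 0,"dy": -0.7,"dz": 0,"spin": 0}
    - {"dx": -0.02,"dy": -0.06,"dz": 0,"spin": 0}
    - {"dx": -0.02,"dy": -0.06,"dz": 0,"spin": 0}
    - {"dx": 0,"dy": 0,"dz": 0,"spin": 0}

```text
time: 8.8
ee_pos: [0.6202, -0.1027, 0.3254]
eef_rot: [1.0, -0.0, 0.001, 0.0]
ft_force: [0.4, -0.6, -0.4]
width: 0.0002
grip_force: 0.0
```

```bash
python3 ang.py t5
```

```text
ball [ 0.4565 -0.0885] ang 156.4 r 0.1021
[288, 193, 27, 27, 586] green [ 0.5349 -0.0009] ang 96.8 r 0.1294
```

Emit:
move_arm:
  steps:
    - {"dx": 0,"dy": 0.7,"dz": 0,"spin": 0}
    - {"dx": 0,"dy": 0.8,"dz": 0,"spin": 0}
    - {"dx": 0,"dy": 0,"dz": -2.5,"spin": 0}
    - {"dx": 0,"dy": 0,"dz": -3,"spin": 0}
    - {"dx": 0,"dy": 0,"dz": -2.5,"spin": 0}
    - {"dx": -1.6,"dy": -3.6,"dz": 0,"spin": 0}
    - {"dx": -1.6,"dy": -3.6,"dz": 0,"spin": 0}
    - {"dx": -1.6,"dy": -3.6,"dz": 0,"spin": 0}
    - {"dx": -1.6,"dy": -3.6,"dz": 0,"spin": 0}
    - {"dx": -1.6,"dy": -3.6,"dz": 0,"spin": 0}
    - {"dx": -1.6,"dy": -3.6,"dz": 0,"spin": 0}
    - {"dx": 0,"dy": 0,"dz": 0,"spin": 0}

```text
time: 10.05
ee_pos: [0.5222, 0.103, 0.4054]
eef_rot: [1.0, 0.003, 0.0, -0.001]
ft_force: [0.4, 0.2, 0.9]
width: 0.0005
grip_force: 0.0
```

```bash
python3 - <<'E'
from h import *
s=telemetry.read_state(); print(s["ee_pos"],s["ft_force"],s["joint_positions"].round(2))
c=imaging.camera("wrist"); im=c["img"]
print(proj(c,[.5235,.1001,.147]), proj(c,s["ee_pos"]-[0,0,.1822]))
dark=(im.max(2)<60).astype(np.uint8)
for b in blobs(c,dark,(0,0,560,420),300): print(b,ray(c,b[0],.147)[:2].round(4))
cv2.imwrite("pics/w1.png",im[:,:,::-1])
E
```

```text
[0.52222828 0.1029785  0.40539479] [0.36355606 0.17970261 0.92199053] [ 0.23  0.17 -0.57  1.68  0.09  1.32 -1.92]
[281.92648275 224.38576675] [278.47906154 272.56251796]
(array([16.5, 10.9]), [0, 0, 38, 25, 783]) [0.6646 0.2691]
(array([173.8,  37.4]), [153, 0, 42, 72, 1556]) [0.6503 0.1712]
(array([543.9,  69.8]), [525, 37, 35, 53, 1076]) [ 0.6327 -0.0715]
(array([542.5, 178.7]), [516, 165, 44, 45, 800]) [ 0.5601 -0.089 ]
(array([278.9, 213.7]), [263, 201, 37, 33, 630]) [0.532  0.1025]
(array([276.7, 353.3]), [0, 236, 560, 184, 61084]) [0.4046 0.1033]
```

View pics/w1.png

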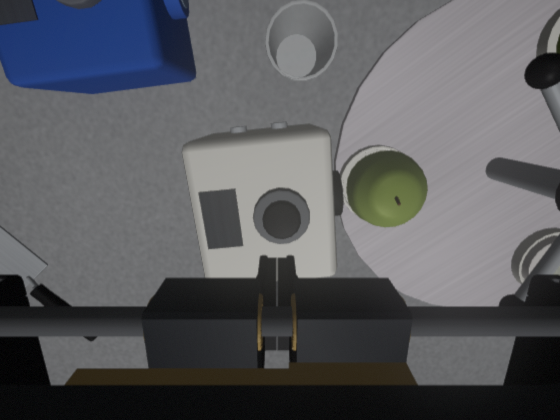

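The wrist view shows the button at (281,217), the apple squarely beside the snout at (387,188), and the fingertips at (278,265). The button is near (0.526,0.100). Descending.

Emit:
move_arm:
  steps:
    - {"dx": 0.4,"dy": 0.2,"dz": 0,"spin": 0}
    - {"dx": 0,"dy": 0,"dz": 2,"spin": 0}
    - {"dx": 0,"dy": 0,"dz": 2,"spin": 0}
    - {"dx": 0,"dy": 0,"dz": 2,"spin": 0}
    - {"dx": 0,"dy": 0,"dz": 0.8,"spin": 0}
    - {"dx": 0,"dy": 0,"dz": 0,"spin": 0}
    - {"dx": 0,"dy": 0,"dz": 0,"spin": 0}

```text
time: 10.8
ee_pos: [0.5287, 0.0956, 0.3374]
eef_rot: [1.0, -0.001, 0.0, -0.0]
ft_force: [-0.2, 0.7, 1.4]
width: 0.0005
grip_force: 0.0
```

Emit:
move_arm:
  steps:
    - {"dx": 0,"dy": 0,"dz": 0.2,"spin": 0}
    - {"dx": 0,"dy": 0,"dz": 0.2,"spin": 0}
    - {"dx": 0,"dy": 0,"dz": 0.2,"spin": 0}
    - {"dx": 0,"dy": 0,"dz": 0.2,"spin": 0}
    - {"dx": 0,"dy": 0,"dz": 0.2,"spin": 0}
    - {"dx": 0,"dy": 0,"dz": 0.2,"spin": 0}
    - {"dx": 0,"dy": 0,"dz": 0,"spin": 0}

```text
time: 11.5
ee_pos: [0.5282, 0.0962, 0.3248]
eef_rot: [1.0, -0.0, 0.0, 0.0]
ft_force: [-1.4, 0.3, 5.2]
width: 0.0005
grip_force: 2.1
```

Emit:
move_arm:
  steps:
    - {"dx": 0,"dy": 0,"dz": 0.15,"spin": 0}
    - {"dx": 0,"dy": 0,"dz": 0.15,"spin": 0}
    - {"dx": 0,"dy": 0,"dz": 0.1,"spin": 0}
    - {"dx": 0,"dy": 0,"dz": 0,"spin": 0}

```text
time: 11.9
ee_pos: [0.5283, 0.0964, 0.3233]
eef_rot: [1.0, -0.0, 0.001, 0.0]
ft_force: [-10.3, -3.7, 28.3]
width: 0.0003
grip_force: 13.5
```

The force rose sharply to 28 N with the tip at 0.141 m, which is 147 minus 6 mm, so the button is fully down. Releasing and moving clear.

Emit:
move_arm:
  steps:
    - {"dx": 0,"dy": 0,"dz": -0.5,"spin": 0}
    - {"dx": 0,"dy": 0,"dz": -1,"spin": 0}
    - {"dx": 0,"dy": 0,"dz": -2,"spin": 0}
    - {"dx": 0,"dy": 0,"dz": -3,"spin": 0}
    - {"dx": 0,"dy": 0,"dz": -3,"spin": 0}
    - {"dx": -3,"dy": 0,"dz": 0,"spin": 0}
    - {"dx": -3,"dy": 0,"dz": 0,"spin": 0}
    - {"dx": -3,"dy": 0,"dz": 0,"spin": 0}
    - {"dx": 0,"dy": 0,"dz": 0,"spin": 0}
    - {"dx": 0,"dy": 0,"dz": 0,"spin": 0}

```text
time: 12.9
ee_pos: [0.4379, 0.0962, 0.4161]
eef_rot: [1.0, -0.0, 0.001, 0.0]
ft_force: [0.2, -0.3, 0.7]
width: 0.0003
grip_force: 0.0
```

```bash
python3 ang.py t6; python3 - <<'E'
from h import *
s=telemetry.read_state(); print(s["time"],s["ee_pos"],s["ft_force"])
E
```

```text
ball [ 0.6317 -0.0681] ang 36.9 r 0.1021
ball [ 0.5618 -0.2316] ang -83.5 r 0.1029
ball [ 0.4565 -0.0885] ang 156.4 r 0.1021
[388, 140, 21, 6, 93] green [ 0.6966 -0.2447] ang -38.2 r 0.1864
[306, 194, 9, 19, 79] green [ 0.545  -0.0242] ang 92.8 r 0.1054
12.95 [0.43843154 0.09609373 0.41598719] [-0.17709199  0.1780376  -1.28299959]
```

View pics/t6.png

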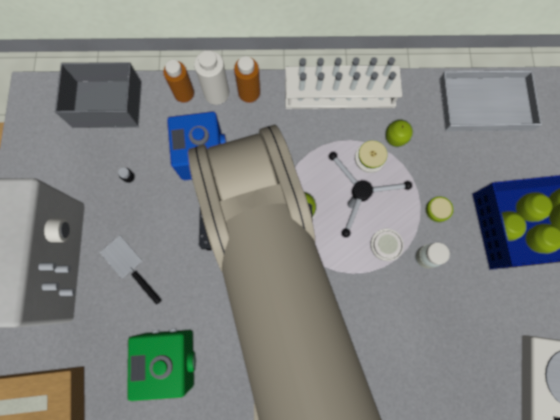

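The turntable is at 36.6° (dish at 96.6°, on target). The bystanders are unmoved and the robot is clear. Handing in.

```bash
python3 -c "
from bench import job
print(job.close_job())"
```

```text
the job is handed in; nothing more can be done
None
```

The apple was turned to within about 1° of straight in front of the meter's window, the button was then pressed fully down (judged by force and tip height) and released, and the job was handed in at about 13 s.

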